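# Walk a battery pack into its bay and close the catch

### The arm

A 6-joint arm with a two-finger parallel gripper is mounted at the origin on the work surface. World frame = base frame: x ahead of the robot, y to its left, z up, the work surface at z = 0. Lengths are in m, angles in rad, forces in N, time in s.
With the tool pointing down it reaches from about 0.4 to 0.825 m from the base axis. Payload 7 kg.
Tool frame: the origin (TCP) lies between the finger pads; the fingertips stand 8 mm ahead of it and the grasp point (between the pads) lies 11 mm behind it (arm.finger_overhang is the distance from the TCP to the fingertips, in m); z points along the fingers, y is the line along which they close (so a half turn about z gives the same grasp; the last joint's range is limited). The gripper opens to 88 mm and grips with 3 to 60 N. Pads are 19 mm wide; open, the fingers measure 130 mm over their backs; the gripper's body (78 mm by 193 mm) begins 47 mm behind the grasp point.
Start: joints at [1.434, 0.359, 0.012, 0, -1.224, -0.288], TCP at [0.278, 0.615, 0.235] pointing down, gripper open.
Joint ranges: [-3.07, 3.07], [-1.43, 2.12], [-1.02, 1.25], [-3.03, 1.67], [-3.05, -0], [-3.03, 3.03]. Speed limits (rad/s): [2.39, 2.39, 3.01, 3.14, 3.14, 3.14].

### API

Orientations are given as [roll, pitch, yaw] about the fixed x, y, z axes, in that order (R = Rz(yaw) Ry(pitch) Rx(roll)).
In Python, from station import arm gives the robot as it stands.
- The arm moves only by the tool move_arm, never from a script. Its argument "rows" is text: rows parted by semicolons, each of 7 numbers parted by spaces: the turn, a rotation vector about the tool's x, y, z in degrees, then the shift along the tool's x, y, z in m, then the finger opening in m, from 0 to 0.0876. A call has 1 to 8 rows; each row shifts and turns the commanded pose from where the row before left it, along the tool's axes as they then stand; what a row does not reach is not made up. A row lasts 1/8 s, in which the tool goes at most 62.5 mm and 10.7 degrees, less where a joint would pass 70% of its speed; a pose out of reach is approached as far as the arm can. A call is refused whole if a number of a shift passes 0.0625 or a number of a turn 10.7, either way. A call with a gripper value outside its range is refused whole. The fingers move at their own pace and stop on an object; "squeeze" is the grip in N (left out, the last holds). Time passes only in rows, so rows that do not move let the fingers close. It gives the time, the measured TCP pose, the force, the opening and the grip force at its end, in the units of the state.
- arm.get_state(): the state, without advancing time (a new reading comes with each control period).
- arm.grab_frame(name): name is "scene" or "top" or "wrist"; returns (picture, depth): 384x512x3 uint8, blue, green, red; 384x512 float32, m along the optical axis (not along the pixel's ray), 0 where there is no reading.
- arm.camera_model(name): a dict with "mtx" (3x3 intrinsics, pixels), "camera_from_world" (4x4, takes a point from world to camera coordinates); the wrist camera has in their place "mount" (4x4, takes a point from camera to tool coordinates, whose origin is the TCP and whose axes are the flange's). Camera axes: x right, y down, z forward; pixel columns grow to the right and rows downward; lengths in m; the calibration is good to about 2 mm. A picture is of the moment at which its call begins: read the wrist's pose just before it. camera_model takes no time and is no camera call.
- arm.job_done(): hands the job in; it is judged then, once.
The state is a dict: "t": time; "q": joint angles; "qd": joint speeds; "joint_efforts": joint torques, N m; "eef_pos": TCP position; "ee_rot": TCP orientation; "force": force on the tool from outside, world axes, zero at the start; "moment": the same for the moment, N m; "width": finger opening in m; "gripper_force": force on a finger pad.
Only numpy, scipy, OpenCV 4.12 (cv2) and the standard library are available. Lean on these libraries where they do the work, as an engineer would, in place of code of your own. Each camera call takes 0.05 s, during which the arm holds its last target. There are 200 camera calls.

### The job

Walk the heavy battery pack forward into its bay by pushing its two near corners in turn, in swings of some 10 to 20 degrees, until its far face sits flush against the yellow end stop; push gently, never with more than 28 N on the pack (a plain straight shove can take more), and never slew it more than about 30 degrees out of square. Then swing the steel catch with the red knob closed across the pack's near face, let go, and leave the other things alone.

Things in the scene. Friction and masses are not known exactly. Their poses are not given: they have to be found in the camera images.
- bay: Fixed bay: 6 mm steel deck plate. Origin: on the bench under its middle; x points into the bay (the way the pack travels, away from the robot), y left, z up. Yellow end stop across the far end, near face at x +100 mm, top 66 mm above the bench. Orange side rails, x -100 to +100 mm, inner faces at y +/-135 mm, 15 mm thick, tops 25 mm above the bench.
- pack: Grey/black battery pack on 4 feet (3 mm, at x +/-30, y +/-70), 90 (x) x 220 (y) x 70 mm, 4 kg; too wide to grasp. Origin: centre of underside, 6 mm above the bench; x to far side, y to left end. Travel 40-60 mm; home: centre at bay x 55. Level push near an end of the near face: 11-16 N, pivots by the other end's feet; at mid-face: 20-27 N. A springy arm also drags it down, doubling this: rise 4-5 mm.
- pack_far_left (a point): Left edge of the pack's far face, 35 mm above its underside (pack x +45, y +110 mm). Flush against the stop it lies at bay x = 100 mm.
- pack_far_right (a point): Right edge of the pack's far face, 35 mm above its underside (pack x +45, y -110 mm). Flush against the stop it lies at bay x = 100 mm.
- catch (a joint): Angle (rad) of a steel bar, 20 mm wide, 31-45 mm above the bench, reaching 102 mm from its pivot. 0 = open, pointing 0.5 rad to the right of bay -x; starts 0 to 0.4. It grows clockwise seen from above: bar direction (-cos(0.5-q), -sin(0.5-q)) in bay x, y. At 2.07 it lies across, 4 mm behind a pack that is home; hard stop 2.10. Needs 0.1 N m; stays where left.
- catch_pivot (a point): Pivot axis of the catch, at bay x = -4, y = -155 mm, at the bar's top, 45 mm above the bench.
- catch_knob (a point): Red upright knob on the catch, 14 mm diameter, 90 mm from the pivot, standing 45 to 79 mm above the bench; this point is on its axis 61 mm above the bench.
- parts_bin: Blue open-fronted parts bin with brass fittings, 130 x 100 x 64 mm, left of the bay. Origin: centre of its underside. Leave alone.
- carton: Small cardboard carton, 90 x 120 x 55 mm, right of the bay. Origin: centre of its underside. Leave alone.
- grease_jar: Jar with a red cap, 60 mm diameter, 70 mm high, left of the bay, nearer the robot. Origin: centre of its underside. Leave alone.
There are look-alikes about, which are no part of the job. Of the things shaped like the pack, the grey one is meant.

How it is judged:
By the outcome, as a careful person would: the job done as asked, in the order asked, and still so for the second after the job is handed in, with the robot touching nothing.
It also fails if it takes over 72 s, if anything falls off the work surface, if the arm or the gripper's body presses on something with over 40 N, if the wrist force passes 120 N, or if a joint passes its speed limit or range.

## Working session

There is one attempt and no reset: what is moved stays moved. The work goes in short steps, Python scripts to look and compute and a tool call to move; the robot and the scene stay as the last step left them, time stands still between calls to the robot, and variables do not carry over. Pictures are saved under pics/ and viewed, at most 10 in all, crops included, and the job is handed in when it is done.

Besides the shell and the picture viewer there is one more tool, called after ">>>" as name(argument=value, ...) on one line, values as JSON. move_arm: Moves the arm, as the interface text tells. Its arguments: {"type":"object","properties":{"rows":{"type":"string"},"squeeze":{"type":"number"}},"required":["rows"]}

```bash
mkdir -p pics; ls; python3 - <<'E'
from station import arm
import cv2,numpy as np
s=arm.get_state();print(s)
ims=[]
for n in("scene","top"):
    im,d=arm.grab_frame(n);cv2.imwrite(f"pics/{n}0.png",im);np.save(f"pics/{n}0.npy",d);m=arm.camera_model(n);print(n,m["mtx"],m["camera_from_world"])
print(arm.camera_model("wrist"))
E
```

```text
pics
{'t': 0.0, 'q': array([ 1.43411014e+00,  3.59389907e-01,  1.10649264e-02, -3.45161194e-04,
       -1.22407881e+00, -2.88125771e-01]), 'qd': array([ 9.53793743e-05,  2.85058903e-05, -6.57817167e-04,  9.52845621e-04,
       -6.75724390e-04, -9.13593011e-04]), 'joint_efforts': array([-5.10669415e-04, -5.82716596e+01,  2.93052578e+01,  6.99744388e+00,
        6.94673668e-03, -1.64726471e-04]), 'eef_pos': array([0.27801558, 0.61457556, 0.23362425]), 'ee_rot': array([ 3.13995925e+00, -1.45715155e-04, -4.24929386e-01]), 'force': array([ 0.20646273, -0.17341021, -0.68190697]), 'moment': array([-0.03619846, -0.00079218, -0.01169454]), 'gripper_force': 0.0, 'width': 0.08767981034135801}
scene [[438.12552511   0.         253.42451992]
 [  0.         438.12552511 194.82423955]
 [  0.           0.           1.        ]] [[-0.81356907  0.58146322 -0.00242853  0.33466136]
 [ 0.36251125  0.50394249 -0.78398186 -0.12565429]
 [-0.45463278 -0.63870376 -0.62077898  1.67245839]
 [ 0.          0.          0.          1.        ]]
top [[413.69381194   0.         252.89234155]
 [  0.         413.69381194 191.69983724]
 [  0.           0.           1.        ]] [[-0.02871724 -0.99957445  0.00512281  0.03447359]
 [-0.99566588  0.02815068 -0.0886397   0.47961724]
 [ 0.08845777 -0.0076461  -0.99605058  1.09801019]
 [ 0.          0.          0.          1.        ]]
{'mtx': array([[312.02996616,   0.        , 258.08350219],
       [  0.        , 312.02996616, 192.31600573],
       [  0.        ,   0.        ,   1.        ]]), 'mount': array([[ 5.86659885e-04, -9.69658442e-01, -2.44463006e-01,
         6.57028728e-02],
       [ 9.99999717e-01,  4.53609450e-04,  6.00555021e-04,
        -1.26770202e-03],
       [-4.71442516e-04, -2.44463289e-01,  9.69658434e-01,
        -1.50614410e-01],
       [ 0.00000000e+00,  0.00000000e+00,  0.00000000e+00,
         1.00000000e+00]])}
```

View pics/top0.png

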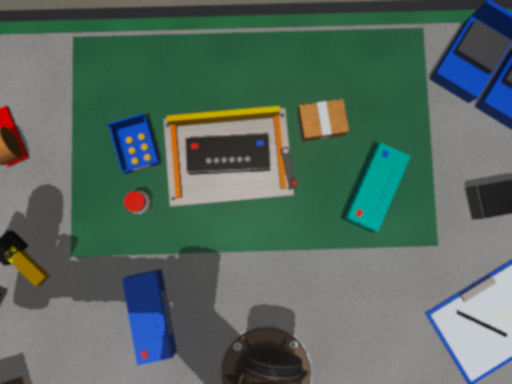

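View pics/scene0.png

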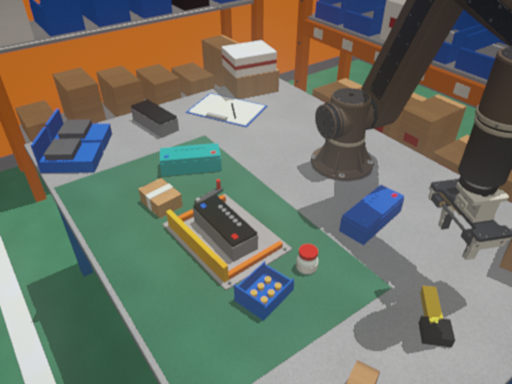

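The top view shows the bay around (228,155), with the yellow stop at (225,115), orange rails at x≈176 and 280, the grey pack at (228,154), and the catch with its red knob at (293,183). The jar is at (136,202), the bin at (134,143) and the carton at (323,119).

```bash
cat > h.py <<'E'
import cv2,numpy as np
from scipy.spatial.transform import Rotation as R
from station import arm
def cam(name,s=None):
    m=arm.camera_model(name);K=m["mtx"]
    if name=="wrist":
        T=np.eye(4);T[:3,:3]=R.from_euler('xyz',s["ee_rot"]).as_matrix();T[:3,3]=s["eef_pos"];W=T@m["mount"]
    else: W=np.linalg.inv(m["camera_from_world"])
    return K,W
def cast(px,z,K,W):
    px=np.atleast_2d(px).astype(float)
    r=(np.c_[px,np.ones(len(px))]@np.linalg.inv(K).T)@W[:3,:3].T
    o=W[:3,3];return o+r*((z-o[2])/r[:,2])[:,None]
def proj(P,K,W):
    P=np.atleast_2d(P);c=(P-W[:3,3])@W[:3,:3];p=c@K.T;return p[:,:2]/p[:,2:]
def mask(im,lo,hi):
    return cv2.inRange(cv2.cvtColor(im,cv2.COLOR_BGR2HSV),lo,hi)
def blobs(m,n=30):
    c,_=cv2.findContours(m,cv2.RETR_EXTERNAL,cv2.CHAIN_APPROX_NONE)
    return sorted([x for x in c if cv2.contourArea(x)>n],key=cv2.contourArea,reverse=True)
E
python3 - <<'E'
from h import *
im=cv2.imread("pics/top0.png");K,W=cam("top");d=np.load("pics/top0.npy")
hsv=cv2.cvtColor(im,cv2.COLOR_BGR2HSV)
for p in[(225,115),(176,160),(281,160),(293,183),(240,145),(205,195)]:print(p,hsv[p[1],p[0]],d[p[1],p[0]])
roi=np.zeros(im.shape[:2],np.uint8);roi[95:215,160:300]=255
for n,lo,hi,z in(("yel",(22,120,100),(35,255,255),.066),("org",(8,130,100),(21,255,255),.025),("dark",(0,0,0),(180,120,75),.076),("red",(0,150,80),(6,255,255),.079)):
    for c in blobs(mask(im,lo,hi)&roi,8)[:3]:
        b=cv2.boxPoints(cv2.minAreaRect(c));print(n,cv2.contourArea(c),b.round(0).tolist(),cast(b,z,K,W)[:,:2].round(3).tolist())
E
```

```text
(225, 115) [ 26 255 178] 1.0950783
(176, 160) [ 16 243 196] 1.1205448
(281, 160) [ 15 231 191] 1.1248131
(293, 183) [  2 208 189] 1.0629499
(240, 145) [15 33 46] 1.0730845
(205, 195) [ 11  20 180] 1.1304083
yel 743.0 [[166.0, 114.0], [280.0, 105.0], [280.0, 113.0], [166.0, 122.0]] [[0.687, 0.245], [0.705, -0.057], [0.684, -0.058], [0.667, 0.244]]
org 353.0 [[170.0, 124.0], [176.0, 124.0], [181.0, 197.0], [175.0, 197.0]] [[0.672, 0.243], [0.673, 0.226], [0.472, 0.215], [0.471, 0.232]]
org 338.5 [[272.0, 113.0], [278.0, 112.0], [287.0, 187.0], [280.0, 188.0]] [[0.695, -0.037], [0.697, -0.055], [0.491, -0.072], [0.489, -0.054]]
dark 2608.5 [[186.0, 138.0], [267.0, 134.0], [269.0, 169.0], [188.0, 173.0]] [[0.62, 0.192], [0.626, -0.02], [0.533, -0.022], [0.528, 0.188]]
dark 9.0 [[296.0, 107.0], [298.0, 107.0], [300.0, 125.0], [298.0, 125.0]] [[0.695, -0.099], [0.695, -0.103], [0.647, -0.106], [0.647, -0.102]]
red 45.5 [[190.0, 142.0], [198.0, 142.0], [198.0, 149.0], [190.0, 149.0]] [[0.609, 0.18], [0.609, 0.16], [0.59, 0.16], [0.591, 0.181]]
red 18.0 [[291.0, 180.0], [295.0, 180.0], [295.0, 185.0], [291.0, 185.0]] [[0.503, -0.078], [0.502, -0.088], [0.489, -0.087], [0.49, -0.077]]
```

>>> move_arm(rows="0 0 -9.27 0 0 0 0;0 0 -9.27 0 0 0 0;0 0 -9.27 0 0 0 0;0 0 0 0.024 0.0545 -0.0015 0;0 0 0 0.024 0.0545 -0.0015 0;0 0 0 0.024 0.0545 -0.0015 0;0 0 0 0.024 0.0545 -0.0015 0;0 0 0 0.024 0.0545 -0.0015 0", squeeze=20)

```text
t: 1.1
eef_pos: [0.4149, 0.3483, 0.242]
ee_rot: [3.141, 0.0, 0.061]
force: [1.1, 1.4, -0.6]
width: 0.0131
gripper_force: 0.0
```

>>> move_arm(rows="0 0 0 0.024 0.0545 -0.0015 0;0 0 0 0.024 0.0545 -0.0015 0;0 0 0 0.024 0.0545 -0.0015 0;0 0 0 0.024 0.0545 -0.0015 0;0 0 0 0.024 0.0545 -0.0015 0;0 0 0 0 0 0 0;0 0 0 0 0 0 0")

```text
t: 1.98
eef_pos: [0.5505, 0.0852, 0.2491]
ee_rot: [3.142, 0.001, 0.059]
force: [0.5, 0.7, 1.2]
width: 0.0005
gripper_force: 0.0
```

```bash
python3 - <<'E'
from h import *
s=arm.get_state();im,d=arm.grab_frame("wrist");print(s['eef_pos'],s['ee_rot'],s['q'],s['force'],s['width'])
cv2.imwrite("pics/w1.png",im);np.save("pics/w1.npy",d)
import pickle;pickle.dump(s,open("pics/w1.pkl","wb"))
E
```

```text
[0.55054859 0.0851783  0.24911795] [3.14151502e+00 8.11904274e-04 5.92170755e-02] [ 5.04775946e-01  1.56251514e-01 -2.28165150e-01 -3.01787274e-04
 -1.18714577e+00  1.12535056e+00] [0.51072497 0.72702056 1.21210748] 0.000473390762766276
```

View pics/w1.png

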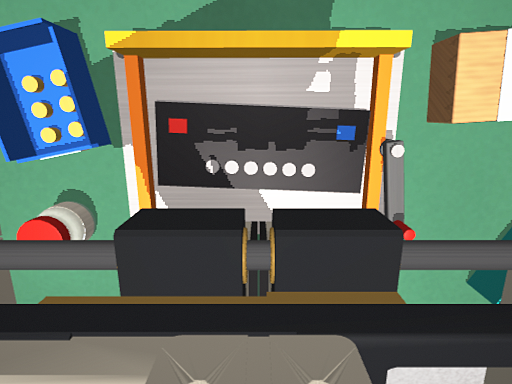

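The wrist view shows the yellow stop top at rows 30–47, the rails, the pack top from about (157,101) to (362,193), the pivot bolt at (398,151), and the red knob at (403,231) partly hidden by the finger.

```bash
cat > meas.py <<'E'
from h import *
def rowfit(m,cols,edge):   # last/first mask row per column -> line fit pixels
    P=[]
    for c in cols:
        r=np.flatnonzero(m[:,c])
        if len(r):P.append((c,r.max()+.5 if edge=='max' else r.min()-.5))
    P=np.array(P);k=np.polyfit(P[:,0],P[:,1],1);e=P[:,1]-np.polyval(k,P[:,0]);P=P[abs(e-np.median(e))<1.5]
    k=np.polyfit(P[:,0],P[:,1],1);return lambda c:np.c_[c,np.polyval(k,c)]
E
python3 - <<'E'
from meas import *
import pickle
im=cv2.imread("pics/w1.png");d=np.load("pics/w1.npy");s=pickle.load(open("pics/w1.pkl","rb"));K,W=cam("wrist",s)
def world(u,v):
    z=d[v,u];p=np.linalg.inv(K)@[u,v,1]*z;return W[:3,:3]@p+W[:3,3]
for p in[(256,36),(132,120),(380,100),(250,130),(200,80),(398,151),(403,230)]:print(p,world(*p).round(3))
y=mask(im,(20,120,80),(36,255,255));y[60:]=0
f=rowfit(y,range(130,390),'max');g=rowfit(y,range(130,390),'min')
ys=np.array([140.,380.])
a=cast(f(ys),.066,K,W);b=cast(g(ys),.066,K,W);print("stop front",a.round(4),"back",b.round(4))
v=a[1]-a[0];print("yaw",np.arctan2(v[0],-v[1]))
o=mask(im,(8,150,90),(19,255,255));o[:60]=0;o[208:]=0
for c in blobs(o,300)[:2]:
    bb=cv2.boxPoints(cv2.minAreaRect(c));print(bb.round(),cast(bb,.025,K,W)[:,:2].round(4).tolist())
D=np.zeros(im.shape[:2]);
# height map
v,u=np.indices(d.shape);P=np.stack([u*d,v*d,d],-1)@np.linalg.inv(K).T@W[:3,:3].T+W[:3,3]
top=((P[...,2]>.06)&(P[...,2]<.085)).astype(np.uint8)*255;top[208:]=0;top[:70]=0;top[:,:140]=0;top[:,380:]=0
print("pack z",np.median(P[...,2][top>0]))
c=blobs(top)[0];q=cv2.boxPoints(cv2.minAreaRect(c));w=cast(q,.076,K,W);print(q.round(),w[:,:2].round(4).tolist())
w2=P[top>0];r=cv2.minAreaRect(w2[:,:2].astype(np.float32)*1000);print(r)
r_=mask(im,(0,150,60),(6,255,255))|mask(im,(175,150,60),(180,255,255));r_[:,:385]=0;r_[:,430:]=0
for c in blobs(r_,10):
    x=c[:,0].mean(0);print("knob",cv2.boundingRect(c),cast(x,.079,K,W))
print("pivot",cast([398,151],.045,K,W))
E
```

```text
(256, 36) [0.69  0.096 0.066]
(132, 120) [0.6   0.237 0.025]
(380, 100) [ 0.64  -0.049  0.026]
(250, 130) [0.6   0.097 0.077]
(200, 80) [0.651 0.161 0.006]
(398, 151) [ 0.586 -0.068  0.052]
(403, 230) [ 0.501 -0.078  0.075]
stop front [[ 0.6644  0.2103  0.066 ]
 [ 0.6787 -0.0277  0.066 ]] back [[ 0.6879  0.2096  0.066 ]
 [ 0.7031 -0.0239  0.066 ]]
yaw 0.06001439772226713
[[124.  60.]
 [142.  58.]
 [155. 207.]
 [137. 209.]] [[0.6654, 0.2429], [0.6683, 0.2229], [0.4954, 0.2118], [0.492, 0.2342]]
[[361. 207.]
 [374.  60.]
 [380.  60.]
 [367. 207.]] [[0.5109, -0.0455], [0.6827, -0.0354], [0.6825, -0.0424], [0.5107, -0.0532]]
pack z 0.07654614973425897
[[152. 185.]
 [155.  99.]
 [370. 108.]
 [367. 194.]] [[0.5364, 0.1987], [0.6242, 0.1931], [0.6284, -0.022], [0.5402, -0.0313]]
((582.50341796875, 84.80268859863281), (88.26459503173828, 218.31898498535156), 1.1256502866744995)
knob (393, 220, 23, 20) [[ 0.50318017 -0.07736629  0.079     ]]
pivot [[ 0.58487144 -0.07100797  0.045     ]]
```

```bash
python3 - <<'E'
from meas import *
import pickle
im=cv2.imread("pics/w1.png");d=np.load("pics/w1.npy");s=pickle.load(open("pics/w1.pkl","rb"));K,W=cam("wrist",s)
v,u=np.indices(d.shape);P=np.stack([u*d,v*d,d],-1)@np.linalg.inv(K).T@W[:3,:3].T+W[:3,3]
P[d<=0]=0;yaw=.06;c,sn=np.cos(yaw),np.sin(yaw)
B=np.stack([P[...,0]*c+P[...,1]*sn,-P[...,0]*sn+P[...,1]*c],-1);Z=P[...,2]  # rotated frame
ok=(v<205)
def rng(n,m,k):
    x=B[...,k][m];print(n,m.sum(),np.percentile(x,[0.5,2,50,98,99.5]).round(4))
st=ok&(v<60)&(abs(Z-.066)<.003)&(u>130)&(u<390);rng("stop x",st,0)
rl=ok&(v>65)&(abs(Z-.025)<.003);rng("railL y",rl&(u<200)&(u>110),1);rng("railR y",rl&(u>330)&(u<395),1)
rng("railL x",rl&(u<200)&(u>110),0)
pk=ok&(abs(Z-.0765)<.003)&(u>140)&(u<385)&(v>80)
r=cv2.minAreaRect((B[pk]*1000).astype(np.float32));print(r)
bar=ok&(u>380)&(u<412)&(abs(Z-.045)<.003)&(v>135);rng("bar x",bar,0);rng("bar y",bar,1)
r=cv2.minAreaRect((B[bar]*1000).astype(np.float32));print(r,cv2.boxPoints(r))
kn=(u>388)&(u<420)&(v>215)&(v<245)&(abs(Z-.079)<.006);print(kn.sum(),np.median(B[kn],0),np.median(P[kn],0))
E
```

```text
stop x 4421 [0.6841 0.6843 0.6916 0.6989 0.699 ]
railL y 1904 [0.1866 0.1868 0.194  0.2018 0.2022]
railR y 1854 [-0.0981 -0.0975 -0.0895 -0.0826 -0.0824]
railL x 1904 [0.5115 0.5143 0.5985 0.6704 0.6725]
((585.5006103515625, 49.69298553466797), (216.56735229492188, 86.30093383789062), 87.65048217773438)
bar x 987 [0.5169 0.5181 0.5506 0.5896 0.5907]
bar y 987 [-0.1194 -0.1181 -0.1048 -0.0934 -0.0925]
((553.0299682617188, -105.58493041992188), (75.68805694580078, 20.338756561279297), 7.8190531730651855) [[ 514.1543  -100.65859]
 [ 516.92126 -120.80825]
 [ 591.90564 -110.51127]
 [ 589.1387   -90.36161]]
128 [ 0.4929387  -0.11235273] [ 0.49902237 -0.08270305  0.07927078]
```

Bay frame, rotated 0.06 rad with its origin at B = (0.584, 0.052):
- **Rails:** 269 mm apart, which agrees with the text.
- **Pack:** at bay (1.5, −2.3) mm with yaw about −2.3°, so about 53 mm of travel.
- **Catch:** q ≈ 0.36.

I'll go behind the right near corner and descend.

>>> move_arm(rows="0 0 0 -0.023 0.0485 0 0;0 0 0 -0.023 0.0485 0 0;0 0 0 0 0 0.045 0;0 0 0 0 0 0.045 0;0 0 0 0 0 0.045 0;0 0 0 0 0 0.045 0;0 0 0 0 0 0.014 0;0 0 0 0 0 0 0")

```text
t: 3.02
eef_pos: [0.5107, -0.0134, 0.0556]
ee_rot: [3.141, 0.001, 0.062]
force: [0.1, -1.3, 0.2]
width: 0.0009
gripper_force: 0.0
```

>>> move_arm(rows="0 0 0 0 0 0.001 0;0 0 0 0.004 0 0 0;0 0 0 0.004 0 0 0;0 0 0 0.003 0 0 0;0 0 0 0.002 0 0 0;0 0 0 0.002 0 0 0")

```text
t: 3.78
eef_pos: [0.5257, -0.0133, 0.0545]
ee_rot: [3.142, 0.0, 0.06]
force: [-0.5, -0.1, 0.2]
width: 0.0005
gripper_force: 0.0
```

>>> move_arm(rows="0 0 0 0.002 0 0 0;0 0 0 0.002 0 0 0;0 0 0 0.001 0 0 -0;0 0 0 0.001 0 0 0")

```text
t: 4.28
eef_pos: [0.5267, -0.0138, 0.0535]
ee_rot: [3.141, 0.009, 0.059]
force: [-15.9, 2.5, 10.9]
width: 0.0007
gripper_force: 8.0
```

>>> move_arm(rows="0 0 0 0 0 -0.002 0;0 0 0 0 0 -0.002 0")

```text
t: 4.53
eef_pos: [0.5266, -0.014, 0.0563]
ee_rot: [3.141, 0.009, 0.058]
force: [-8.0, -1.0, -5.6]
width: 0.0001
gripper_force: 4.0
```

>>> move_arm(rows="0 0 0 0.001 0 0 0;0 0 0 0.001 0 0 0;0 0 0 0.001 0 0 0;0 0 0 0.001 0 0 0")

```text
t: 5.03
eef_pos: [0.529, -0.0145, 0.0563]
ee_rot: [3.14, 0.013, 0.058]
force: [-13.9, -2.6, 3.7]
width: 0.0004
gripper_force: 7.3
```

>>> move_arm(rows="0 0 0 0.0015 0 -0.0003 0;0 0 0 0.0015 0 -0.0003 0;0 0 0 0.0015 0 0 0;0 0 0 0.0015 0 0 0;0 0 0 0.0015 0 0 0;0 0 0 0.0015 0 0 0")

```text
t: 5.78
eef_pos: [0.5362, -0.015, 0.0564]
ee_rot: [3.138, 0.016, 0.058]
force: [-17.9, -5.7, 3.7]
width: 0.0006
gripper_force: 9.1
```

>>> move_arm(rows="0 0 0 0.0015 0 -0.0004 0;0 0 0 0.0015 0 -0.0004 0;0 0 0 0.0015 0 0 0;0 0 0 0.0015 0 0 0;0 0 0 0.0015 0 0 0;0 0 0 0.0015 0 0 0")

```text
t: 6.52
eef_pos: [0.5457, -0.0147, 0.0567]
ee_rot: [3.138, 0.016, 0.058]
force: [-13.8, -8.8, -3.8]
width: 0.0002
gripper_force: 6.9
```

>>> move_arm(rows="0 0 0 0.0015 0 0 0;0 0 0 0.0015 0 0 0;0 0 0 0.0015 0 0 0;0 0 0 0.0015 0 0 0;0 0 0 0.0015 0 0 0;0 0 0 0.0015 0 0 0;0 0 0 0.001 0 0 0")

```text
t: 7.4
eef_pos: [0.5559, -0.0142, 0.0567]
ee_rot: [3.138, 0.015, 0.058]
force: [-12.7, -10.0, -3.6]
width: 0.0003
gripper_force: 6.9
```

>>> move_arm(rows="0 0 0 0.0015 0 0 0;0 0 0 0.0015 0 0 0;0 0 0 0.0015 0 0 0;0 0 0 -0.003 0 0 0;0 0 0 -0.015 0 0 0;0 0 0 -0.02 0 0 0;0 0 0 0 0 -0.05 0;0 0 0 0 -0.03 -0.0625 0")

```text
t: 8.4
eef_pos: [0.5278, 0.0136, 0.1674]
ee_rot: [3.141, 0.001, 0.059]
force: [1.4, 1.7, 0.8]
width: 0.0005
gripper_force: 0.0
```

>>> move_arm(rows="0 0 0 0.03 -0.04 -0.0625 0;0 0 0 0.03 -0.03 -0.02 0;0 0 0 0 0 0 0;0 0 0 0 0 0 0")

```text
t: 8.9
eef_pos: [0.5775, 0.0786, 0.2348]
ee_rot: [-3.141, 0.0, 0.061]
force: [-0.8, -1.2, 0.6]
width: 0.0002
gripper_force: 0.0
```

```bash
cat > look.py <<'E'
from h import *
import sys
def look(save=None):
    s=arm.get_state();im,d=arm.grab_frame("wrist");K,W=cam("wrist",s)
    v,u=np.indices(d.shape);P=np.stack([u*d,v*d,d],-1)@np.linalg.inv(K).T@W[:3,:3].T+W[:3,3]
    P[d<=0]=0;c,sn=np.cos(.06),np.sin(.06);Z=P[...,2]
    X=(P[...,0]*c+P[...,1]*sn-.584)*1000;Y=(-P[...,0]*sn+P[...,1]*c-.052)*1000
    ok=(v<205)
    e=s['eef_pos'];print("TCP bay",((e[0]*c+e[1]*sn-.584)*1000).round(1),((-e[0]*sn+e[1]*c-.052)*1000).round(1),(e[2]*1000).round(1),"yaw",s['ee_rot'][2].round(3),"t",s['t'])
    st=ok&(abs(Z-.066)<.003)&(X>90)&(X<130)&(abs(Y)<120);print("stop",np.percentile(X[st],[.5,99.5]).round(1) if st.any() else None)
    pk=(ok&(abs(Z-.0765)<.004)&(abs(Y)<130)&(abs(X)<125)).astype(np.uint8)
    n,l,stt,_=cv2.connectedComponentsWithStats(pk);i=1+np.argmax(stt[1:,4]);m=l==i
    r=cv2.minAreaRect(np.c_[X[m],Y[m]].astype(np.float32));b=cv2.boxPoints(r)
    far=b[np.argsort(-b[:,0])]
    print("pack",np.round(r[0],1),np.round(r[1],1),"z",np.median(Z[m]).round(4));print("corners",b.round(1).tolist())
    a=r[2] if r[1][0]<r[1][1] else r[2]-90
    print("yaw deg",(a+45)%90-45)
    if save:cv2.imwrite(save,im)
if __name__=="__main__":look(sys.argv[1] if len(sys.argv)>1 else None)
E
python3 look.py
```

```text
TCP bay -2.8 -8.1 234.8 yaw 0.061 t 8.9
stop [100.2 114.9]
pack [18.1  2.8] [ 86.2 216.7] z 0.0765
corners [[-40.900001525878906, 103.4000015258789], [-8.199999809265137, -110.80000305175781], [77.0, -97.80000305175781], [44.29999923706055, 116.4000015258789]]
yaw deg 8.683109283447266
```

>>> move_arm(rows="0 0 0 -0.036 -0.05 0 0;0 0 0 -0.036 -0.05 0 0;0 0 0 0 0 0.045 0;0 0 0 0 0 0.045 0;0 0 0 0 0 0.045 0;0 0 0 0 0 0.035 0;0 0 0 0 0 0.0095 0;0 0 0 0.005 0 0 0")

```text
t: 9.95
eef_pos: [0.5051, 0.1737, 0.0558]
ee_rot: [3.141, 0.001, 0.061]
force: [0.3, 0.9, 0.5]
width: 0.0005
gripper_force: 0.0
```

>>> move_arm(rows="0 0 0 0.004 0 0 0;0 0 0 0.003 0 0 0;0 0 0 0.003 0 0 0;0 0 0 0 0 0 0")

```text
t: 10.45
eef_pos: [0.5155, 0.1749, 0.0559]
ee_rot: [-3.141, -0.0, 0.06]
force: [-0.3, -0.3, 0.1]
width: 0.0005
gripper_force: 0.0
```

>>> move_arm(rows="0 0 0 0.002 0 0 0;0 0 0 0.0015 0 0 0;0 0 0 0.0015 0 -0.0003 0;0 0 0 0.0015 0 -0.0005 0;0 0 0 0.001 0 -0.0005 0")

```text
t: 11.08
eef_pos: [0.5206, 0.1749, 0.056]
ee_rot: [3.141, 0.004, 0.06]
force: [-9.4, 4.4, -1.1]
width: 0.0005
gripper_force: 4.5
```

>>> move_arm(rows="0 0 0 0.0012 0 -0.0005 0;0 0 0 0.0012 0 -0.0005 0;0 0 0 0.0012 0 -0.0005 0;0 0 0 0.0012 0 -0.0005 0")

```text
t: 11.58
eef_pos: [0.5233, 0.1747, 0.0567]
ee_rot: [3.14, 0.008, 0.06]
force: [-11.2, 5.8, -6.5]
width: 0.0008
gripper_force: 5.3
```

>>> move_arm(rows="0 0 0 0.0012 0 -0.0003 0;0 0 0 0.0015 0 -0.0002 0;0 0 0 0.0015 0 -0.0002 0;0 0 0 0.0015 0 0 0;0 0 0 0.0015 0 0 0")

```text
t: 12.2
eef_pos: [0.5306, 0.1753, 0.0573]
ee_rot: [3.14, 0.008, 0.059]
force: [-11.0, 7.4, -6.3]
width: 0.0003
gripper_force: 5.6
```

>>> move_arm(rows="0 0 0 0.0015 0 0 0;0 0 0 0.0015 0 0 0;0 0 0 0.0015 0 0 0;0 0 0 0.0015 0 0 0;0 0 0 0.0015 0 0 0;0 0 0 0.0015 0 0 0;0 0 0 0.0015 0 0 0;0 0 0 0.0015 0 0 0")

```text
t: 13.2
eef_pos: [0.5427, 0.1765, 0.0574]
ee_rot: [3.141, 0.007, 0.06]
force: [-12.2, 7.9, -4.5]
width: 0.001
gripper_force: 5.7
```

>>> move_arm(rows="0 0 0 0.0015 0 0 0;0 0 0 0.0015 0 0 0;0 0 0 0.0015 0 0 0;0 0 0 0.0015 0 0 0;0 0 0 0.0015 0 0 0;0 0 0 0.0015 0 0 0")

```text
t: 13.95
eef_pos: [0.5511, 0.1771, 0.0575]
ee_rot: [3.141, 0.008, 0.059]
force: [-16.0, 8.8, -0.9]
width: 0.0004
gripper_force: 7.7
```

>>> move_arm(rows="0 0 0 0.0015 0 -0.0003 0;0 0 0 0.0015 0 -0.0002 0;0 0 0 0.0015 0 0 0;0 0 0 0.0015 0 0 0;0 0 0 0.0015 0 0 0")

```text
t: 14.58
eef_pos: [0.5584, 0.1775, 0.0576]
ee_rot: [3.141, 0.008, 0.059]
force: [-13.7, 7.8, -5.0]
width: 0.0008
gripper_force: 6.8
```

>>> move_arm(rows="0 0 0 0.0015 0 0 0;0 0 0 0.0015 0 0 0;0 0 0 0.001 0 0 0;0 0 0 -0.003 0 0 0;0 0 0 -0.015 0 0 0;0 0 0 -0.02 0 0 0;0 0 0 0 0 -0.05 0;0 0 0 0 0.03 -0.0625 0")

```text
t: 15.58
eef_pos: [0.5302, 0.149, 0.1675]
ee_rot: [3.141, 0.0, 0.063]
force: [1.4, 1.1, 0.4]
width: 0.0008
gripper_force: 0.0
```

>>> move_arm(rows="0 0 0 0.03 0.04 -0.0625 0;0 0 0 0.03 0.025 -0.01 0;0 0 0 0 0 0 0;0 0 0 0 0 0 0")

```text
t: 16.08
eef_pos: [0.5869, 0.0955, 0.225]
ee_rot: [-3.142, 0.0, 0.06]
force: [-0.2, -0.8, -0.6]
width: 0.0002
gripper_force: 0.0
```

```bash
python3 look.py
```

```text
TCP bay 7.6 8.1 225.0 yaw 0.06 t 16.075
stop [100.6 115. ]
pack [38.5 -5.1] [216.8  86.4] z 0.0766
corners [[-12.199999809265137, -110.19999694824219], [74.0, -116.19999694824219], [89.19999694824219, 100.0999984741211], [3.0, 106.0999984741211]]
yaw deg -4.0107421875
```

>>> move_arm(rows="0 0 0 -0.025 0.0535 0 0;0 0 0 -0.025 0.0535 0 0;0 0 0 0 0 0.045 0;0 0 0 0 0 0.045 0;0 0 0 0 0 0.045 0;0 0 0 0 0 0.028 0;0 0 0 0 0 0.006 0;0 0 0 0.006 0 0 0")

```text
t: 17.12
eef_pos: [0.5501, -0.0133, 0.0567]
ee_rot: [3.141, 0.0, 0.062]
force: [-0.3, 0.4, 0.5]
width: 0.0004
gripper_force: 0.0
```

>>> move_arm(rows="0 0 0 0.003 0 0 0;0 0 0 0.003 0 0 0;0 0 0 0.002 0 0 0;0 0 0 0.002 0 0 0;0 0 0 0.0015 0 -0.0003 0;0 0 0 0.0015 0 -0.0003 0")

```text
t: 17.88
eef_pos: [0.5607, -0.0132, 0.0564]
ee_rot: [3.141, 0.005, 0.06]
force: [-10.0, 3.3, 7.2]
width: 0.0002
gripper_force: 5.1
```

>>> move_arm(rows="0 0 0 0.0005 0 -0.001 0;0 0 0 0.0005 0 -0.001 0;0 0 0 0.0012 0 -0.0005 0;0 0 0 0.0012 0 -0.0005 0")

```text
t: 18.38
eef_pos: [0.5614, -0.0136, 0.0574]
ee_rot: [3.141, 0.01, 0.059]
force: [-8.6, 0.1, -6.2]
width: 0.0008
gripper_force: 4.1
```

>>> move_arm(rows="0 0 0 0.0012 0 -0.0003 0;0 0 0 0.0012 0 -0.0003 0;0 0 0 0.0012 0 -0.0003 0;0 0 0 0.0012 0 -0.0003 0;0 0 0 0.0012 0 0 0")

```text
t: 19.0
eef_pos: [0.5664, -0.0142, 0.0581]
ee_rot: [3.14, 0.012, 0.058]
force: [-10.0, -3.4, -5.1]
width: 0.0003
gripper_force: 5.1
```

Moving well. The stop contact should come near x ≈ 0.583.

>>> move_arm(rows="0 0 0 0.0015 0 0 0;0 0 0 0.0015 0 0 0;0 0 0 0.0015 0 0 0;0 0 0 0.0015 0 0 0;0 0 0 0.0015 0 0 0;0 0 0 0.0015 0 0 0")

```text
t: 19.75
eef_pos: [0.5739, -0.0147, 0.0581]
ee_rot: [3.139, 0.015, 0.058]
force: [-14.8, -6.6, -0.7]
width: 0.0006
gripper_force: 7.5
```

>>> move_arm(rows="0 0 0 0.001 0 0 0;0 0 0 0.001 0 0 0;0 0 0 0.001 0 0 0")

```text
t: 20.12
eef_pos: [0.5763, -0.0147, 0.0581]
ee_rot: [3.139, 0.016, 0.058]
force: [-15.6, -7.6, 0.9]
width: 0.0003
gripper_force: 8.2
```

>>> move_arm(rows="0 0 0 0.001 0 -0.0003 0;0 0 0 0.001 0 -0.0003 0;0 0 0 0.001 0 0 0")

```text
t: 20.5
eef_pos: [0.58, -0.0144, 0.0582]
ee_rot: [3.139, 0.015, 0.058]
force: [-12.1, -8.4, -4.2]
width: 0.0007
gripper_force: 6.4
```

>>> move_arm(rows="0 0 0 0.001 0 0 0;0 0 0 0.001 0 0 0")

```text
t: 20.75
eef_pos: [0.5817, -0.0144, 0.0583]
ee_rot: [3.139, 0.015, 0.058]
force: [-12.3, -7.9, -4.1]
width: 0.0007
gripper_force: 6.6
```

>>> move_arm(rows="0 0 0 0.001 0 0 0")

```text
t: 20.88
eef_pos: [0.5828, -0.0144, 0.0583]
ee_rot: [3.138, 0.015, 0.058]
force: [-13.1, -8.4, -3.6]
width: 0.0007
gripper_force: 6.6
```

>>> move_arm(rows="0 0 0 -0.004 0 0 0;0 0 0 -0.015 0 0 0;0 0 0 -0.02 0 0 0;0 0 0 0 0 -0.05 0;0 0 0 0.02 -0.05 -0.06 0;0 0 0 0.02 -0.05 -0.06 0;0 0 0 0 0 0 0;0 0 0 0 0 0 0")

```text
t: 21.88
eef_pos: [0.5772, 0.066, 0.2047]
ee_rot: [-3.141, -0.0, 0.061]
force: [-0.7, -0.1, -1.1]
width: 0.0001
gripper_force: 0.0
```

```bash
python3 look.py
```

```text
TCP bay -3.9 -20.8 204.7 yaw 0.061 t 21.875
stop [ 91.1 115.4]
pack [48.6 -2.3] [ 86.4 216.9] z 0.0765
corners [[-0.4000000059604645, 103.5999984741211], [11.399999618530273, -113.0], [97.69999694824219, -108.30000305175781], [85.9000015258789, 108.30000305175781]]
yaw deg 3.1186683177948
```

>>> move_arm(rows="0 0 0 -0.015 -0.058 0 0;0 0 0 -0.015 -0.058 0 0;0 0 0 0 0 0.045 0;0 0 0 0 0 0.045 0;0 0 0 0 0 0.045 0;0 0 0 0 0 0.014 0;0 0 0 0.006 0 0 0;0 0 0 0 0 0 0")

```text
t: 22.92
eef_pos: [0.5484, 0.1804, 0.0572]
ee_rot: [-3.141, -0.002, 0.06]
force: [-0.4, -0.1, 0.9]
width: 0.0004
gripper_force: 0.0
```

>>> move_arm(rows="0 0 0 0.003 0 0 0;0 0 0 0.002 0 0 0;0 0 0 0.0015 0 0 0;0 0 0 0.0015 0 0 0;0 0 0 0.0015 0 -0.0003 0;0 0 0 0.0015 0 -0.0003 0")

```text
t: 23.68
eef_pos: [0.5578, 0.1806, 0.0563]
ee_rot: [3.142, 0.0, 0.061]
force: [0.3, 0.8, 0.2]
width: 0.0002
gripper_force: 0.0
```

>>> move_arm(rows="0 0 0 0.0015 0 -0.0005 0;0 0 0 0.0015 0 -0.0005 0;0 0 0 0.001 0 -0.0005 0;0 0 0 0.001 0 -0.0005 0")

```text
t: 24.18
eef_pos: [0.5608, 0.1807, 0.0573]
ee_rot: [3.141, 0.004, 0.06]
force: [-8.4, 4.2, -3.1]
width: 0.0007
gripper_force: 3.8
```

>>> move_arm(rows="0 0 0 0.001 0 -0.0005 0;0 0 0 0.001 0 -0.0005 0;0 0 0 0.001 0 -0.0005 0")

```text
t: 24.55
eef_pos: [0.5617, 0.1806, 0.0576]
ee_rot: [3.14, 0.007, 0.06]
force: [-10.2, 4.8, -5.7]
width: 0.0005
gripper_force: 5.1
```

Contact came at about 0.560, so flush is expected near x ≈ 0.572–0.573.

>>> move_arm(rows="0 0 0 0.001 0 -0.0003 0;0 0 0 0.001 0 -0.0003 0;0 0 0 0.0012 0 0 0;0 0 0 0.0012 0 0 0;0 0 0 0.0012 0 0 0")

```text
t: 25.18
eef_pos: [0.5674, 0.181, 0.0581]
ee_rot: [3.14, 0.007, 0.06]
force: [-10.7, 5.7, -4.6]
width: 0.0005
gripper_force: 5.2
```

>>> move_arm(rows="0 0 0 0.001 0 0 0;0 0 0 0.001 0 0 0;0 0 0 0.001 0 0 0")

```text
t: 25.55
eef_pos: [0.5702, 0.1813, 0.0581]
ee_rot: [3.141, 0.007, 0.059]
force: [-11.9, 5.4, -4.2]
width: 0.0007
gripper_force: 5.8
```

>>> move_arm(rows="0 0 0 0.001 0 0 0;0 0 0 0.001 0 0 0")

```text
t: 25.8
eef_pos: [0.572, 0.1815, 0.0581]
ee_rot: [3.141, 0.008, 0.059]
force: [-13.3, 7.1, -3.1]
width: 0.0005
gripper_force: 6.5
```

>>> move_arm(rows="0 0 0 0.0007 0 0 0;0 0 0 0.0005 0 0 0")

```text
t: 26.05
eef_pos: [0.5727, 0.1816, 0.0581]
ee_rot: [3.141, 0.008, 0.059]
force: [-16.0, 8.3, -0.4]
width: 0.0003
gripper_force: 7.9
```

>>> move_arm(rows="0 0 0 0.0007 0 0 0")

```text
t: 26.18
eef_pos: [0.5728, 0.1816, 0.0581]
ee_rot: [3.141, 0.01, 0.059]
force: [-19.7, 8.8, 0.6]
width: 0.0005
gripper_force: 9.6
```

>>> move_arm(rows="0 0 0 0.0007 0 0 0")

```text
t: 26.3
eef_pos: [0.5728, 0.1816, 0.0581]
ee_rot: [3.14, 0.011, 0.059]
force: [-22.7, 9.6, 3.9]
width: 0.0005
gripper_force: 11.0
```

The pack has stopped and the force is rising, so it has reached the stop. I'll back off and look.

>>> move_arm(rows="0 0 0 -0.006 0 0 0;0 0 0 -0.015 0 0 0;0 0 0 -0.02 0 0 0;0 0 0 0 0 -0.05 0;0 0 0 0.02 0.045 -0.06 0;0 0 0 0.02 0.045 -0.06 0;0 0 0 0 0 0 0;0 0 0 0 0 0 0")

```text
t: 27.3
eef_pos: [0.574, 0.1086, 0.207]
ee_rot: [-3.141, -0.0, 0.059]
force: [-0.6, -0.2, -1.8]
width: 0.0002
gripper_force: 0.0
```

```bash
python3 look.py pics/w2.png
```

```text
TCP bay -4.5 22.0 207.0 yaw 0.059 t 27.3
stop [ 98.2 115.2]
pack [54.  -4.2] [216.7  86.4] z 0.0765
corners [[9.699999809265137, -112.0999984741211], [96.0999984741211, -112.9000015258789], [98.30000305175781, 103.69999694824219], [11.899999618530273, 104.5999984741211]]
yaw deg -0.58917236328125
```

View pics/w2.png

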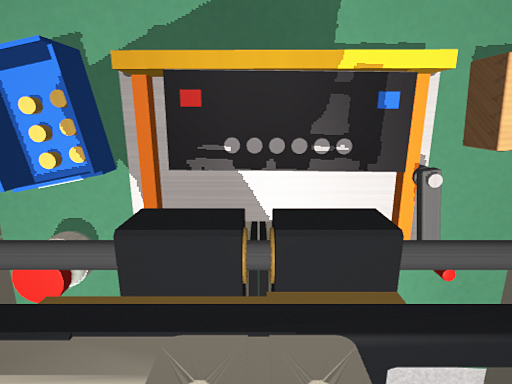

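The view shows the pack nearly flush against the stop. Its right end is about 2 mm short (yaw −0.6°), so it needs a light right-end push.

>>> move_arm(rows="0 0 0 -0.01 0.06 0 0;0 0 0 -0.01 0.059 0 0;0 0 0 0 0 0.045 0;0 0 0 0 0 0.045 0;0 0 0 0 0 0.045 0;0 0 0 0 0 0.015 0;0 0 0 0.008 0 0 0;0 0 0 0.004 0 0 0")

```text
t: 28.35
eef_pos: [0.5757, -0.0096, 0.0585]
ee_rot: [-3.141, -0.003, 0.062]
force: [-0.3, -0.2, 0.4]
width: 0.0005
gripper_force: 0.0
```

>>> move_arm(rows="0 0 0 0.0025 0 0 0;0 0 0 0.002 0 -0.0003 0;0 0 0 0.0015 0 -0.0003 0;0 0 0 0.0015 0 -0.0004 0;0 0 0 0.001 0 -0.0005 0")

```text
t: 28.98
eef_pos: [0.582, -0.0098, 0.0584]
ee_rot: [3.142, 0.001, 0.06]
force: [-1.9, 0.1, -0.0]
width: 0.0001
gripper_force: 0.6
```

>>> move_arm(rows="0 0 0 0.0012 0 -0.0005 0;0 0 0 0.0012 0 -0.0005 0;0 0 0 0.001 0 -0.0005 0;0 0 0 0.001 0 -0.0005 0")

```text
t: 29.48
eef_pos: [0.5823, -0.0098, 0.0586]
ee_rot: [3.142, 0.008, 0.059]
force: [-11.2, 3.1, -2.2]
width: 0.0003
gripper_force: 5.4
```

>>> move_arm(rows="0 0 0 0.001 0 -0.0003 0;0 0 0 0.001 0 -0.0003 0")

```text
t: 29.72
eef_pos: [0.5835, -0.0101, 0.0587]
ee_rot: [3.141, 0.01, 0.059]
force: [-10.0, 0.6, -4.6]
width: 0.0005
gripper_force: 4.9
```

>>> move_arm(rows="0 0 0 0.0007 0 0 0;0 0 0 0.0007 0 0 0")

```text
t: 29.98
eef_pos: [0.5842, -0.0104, 0.0586]
ee_rot: [3.141, 0.011, 0.059]
force: [-12.9, 0.6, -1.0]
width: 0.0006
gripper_force: 6.4
```

>>> move_arm(rows="0 0 0 0.0007 0 -0.0003 0;0 0 0 0.0005 0 0 0")

```text
t: 30.22
eef_pos: [0.5846, -0.0105, 0.0587]
ee_rot: [3.14, 0.013, 0.059]
force: [-14.9, 0.9, 0.1]
width: 0.0004
gripper_force: 7.5
```

>>> move_arm(rows="0 0 0 0.0006 0 -0.0002 0")

```text
t: 30.35
eef_pos: [0.5847, -0.0105, 0.0587]
ee_rot: [3.14, 0.014, 0.059]
force: [-16.6, 1.5, 0.2]
width: 0.0005
gripper_force: 8.1
```

>>> move_arm(rows="0 0 0 0.0006 0 0 0")

```text
t: 30.48
eef_pos: [0.5847, -0.0105, 0.0587]
ee_rot: [3.14, 0.015, 0.059]
force: [-18.6, 2.9, 2.3]
width: 0.0003
gripper_force: 9.3
```

>>> move_arm(rows="0 0 0 0.0006 0 -0.0002 0")

```text
t: 30.6
eef_pos: [0.5847, -0.0105, 0.0587]
ee_rot: [3.14, 0.016, 0.058]
force: [-19.6, 2.3, 2.0]
width: 0.0002
gripper_force: 9.8
```

>>> move_arm(rows="0 0 0 -0.006 0 0 0;0 0 0 -0.015 0 0 0;0 0 0 -0.02 0 0 0;0 0 0 0 0 -0.05 0;0 0 0 0.01 -0.045 -0.06 0;0 0 0 0.01 -0.045 -0.04 0;0 0 0 0 0 0 0;0 0 0 0 0 0 0")

```text
t: 31.6
eef_pos: [0.5649, 0.0719, 0.2015]
ee_rot: [-3.141, -0.001, 0.061]
force: [0.2, -0.8, -1.0]
width: 0.0005
gripper_force: 0.0
```

```bash
python3 look.py; python3 - <<'E'
from h import *
s=arm.get_state();im,d=arm.grab_frame("wrist");K,W=cam("wrist",s)
m=mask(im,(0,150,60),(6,255,255))|mask(im,(175,150,60),(180,255,255));m[:,:380]=0;m[:150]=0
c,sn=np.cos(.06),np.sin(.06)
for b in blobs(m,10):
    x=b[:,0].mean(0);p=cast(x,.077,K,W)[0];print(cv2.boundingRect(b),(p[0]*c+p[1]*sn-.584),(-p[0]*sn+p[1]*c-.052))
E
```

```text
TCP bay -15.8 -14.1 201.5 yaw 0.061 t 31.6
stop [100.1 115.5]
pack [55.2 -4.1] [ 86.2 216.8] z 0.0765
corners [[11.800000190734863, 104.19999694824219], [12.399999618530273, -112.5999984741211], [98.5999984741211, -112.4000015258789], [98.0, 104.4000015258789]]
yaw deg 0.1639033406972885
(409, 270, 13, 4) -0.09765272953999321 -0.1660249702835724
```

The pack is home: yaw 0.16° and far face at 100 ± 0.5 mm. Next is the catch knob.

>>> move_arm(rows="0 0 0 -0.027 0.0507 0 0.06;0 0 0 -0.027 0.0507 0 0.06;0 0 0 -0.027 0.0507 0 0.06;0 0 0 0 0 0 0.06;0 0 0 0 0 0 0.06;0 0 0 0 0 0.045 0.06;0 0 0 0 0 0 0.06", squeeze=12)

```text
t: 32.58
eef_pos: [0.4917, -0.0848, 0.1536]
ee_rot: [3.141, 0.007, 0.061]
force: [0.3, -0.3, 0.5]
width: 0.059
gripper_force: 0.0
```

```bash
python3 - <<'E'
from h import *
s=arm.get_state();im,d=arm.grab_frame("wrist");print(s['eef_pos'],s['width']);cv2.imwrite("pics/w3.png",im)
im,d=arm.grab_frame("scene");cv2.imwrite("pics/s3.png",cv2.resize(im[130:330,130:400],None,fx=2,fy=2))
E
```

```text
[ 0.49170111 -0.08477595  0.15357494] 0.05897323276097975
```

View pics/w3.png

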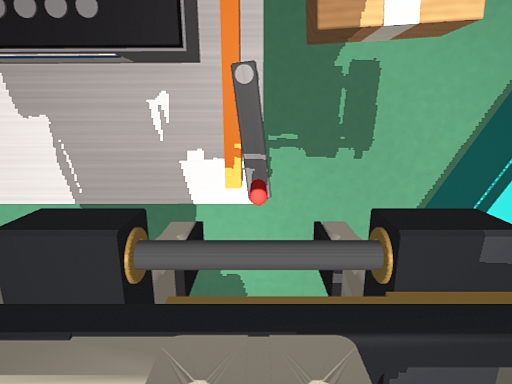

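The knob at (258,190) sits midway between the open fingers, about 6 mm ahead of the TCP. I'll descend and grip.

>>> move_arm(rows="0 0 0 0.002 0 0.04 0.06;0 0 0 0 0 0.035 0.06;0 0 0 0 0 0.0185 0.06;0 0 0 0 0 0 0.06;0 0 0 0 0 0 0.03;0 0 0 0 0 0 0.01;0 0 0 0 0 0 0.005;0 0 0 0 0 0 0.005", squeeze=12)

```text
t: 33.67
eef_pos: [0.4959, -0.085, 0.0633]
ee_rot: [-3.142, -0.001, 0.061]
force: [-0.9, -0.2, -0.7]
width: 0.0257
gripper_force: 0.0
```

>>> move_arm(rows="0 0 0 0 0 0.003 0.005;0 0 0 0 0 0 0.005;0 0 0 0 0 0 0.005")

```text
t: 34.05
eef_pos: [0.4958, -0.085, 0.0597]
ee_rot: [-3.142, 0.0, 0.061]
force: [0.9, 0.1, -2.4]
width: 0.0136
gripper_force: 12.0
```

>>> move_arm(rows="0 0 0 0 0 0 0.02;0 0 0 0 0 0 0.02;0 0 0 -0.003 0 0 0.02;0 0 0 0 0 0 0.005;0 0 0 0 0 0 0.005;0 0 0 0 0 0 0.005")

```text
t: 34.8
eef_pos: [0.4924, -0.0853, 0.0599]
ee_rot: [3.142, 0.001, 0.06]
force: [-1.7, 0.8, 1.4]
width: 0.0137
gripper_force: 12.0
```

```bash
python3 - <<'E'
import numpy as np
f=np.linspace(.128,-1.57,25);P=np.c_[-4-90*np.cos(f),-155-90*np.sin(f)]
D=np.diff(P,axis=0)/1000
for k in(0,8,16):print(";".join(f"0 0 0 {a:.4f} {-b:.4f} 0 0.005" for a,b in D[k:k+8]),P[k+8].round(1))
E
```

```text
0 0 0 -0.0006 -0.0063 0 0.005;0 0 0 -0.0001 -0.0064 0 0.005;0 0 0 0.0003 -0.0064 0 0.005;0 0 0 0.0008 -0.0063 0 0.005;0 0 0 0.0012 -0.0063 0 0.005;0 0 0 0.0016 -0.0062 0 0.005;0 0 0 0.0021 -0.0060 0 0.005;0 0 0 0.0025 -0.0059 0 0.005 [ -85.5 -116.8]
0 0 0 0.0029 -0.0057 0 0.005;0 0 0 0.0033 -0.0054 0 0.005;0 0 0 0.0037 -0.0052 0 0.005;0 0 0 0.0040 -0.0049 0 0.005;0 0 0 0.0044 -0.0046 0 0.005;0 0 0 0.0047 -0.0043 0 0.005;0 0 0 0.0050 -0.0040 0 0.005;0 0 0 0.0052 -0.0036 0 0.005 [-52.3 -79.1]
0 0 0 0.0055 -0.0032 0 0.005;0 0 0 0.0057 -0.0028 0 0.005;0 0 0 0.0059 -0.0024 0 0.005;0 0 0 0.0060 -0.0020 0 0.005;0 0 0 0.0062 -0.0016 0 0.005;0 0 0 0.0063 -0.0011 0 0.005;0 0 0 0.0063 -0.0007 0 0.005;0 0 0 0.0064 -0.0002 0 0.005 [ -4.1 -65. ]
```

>>> move_arm(rows="0 0 0 -0.0006 -0.0063 0 0.005;0 0 0 -0.0001 -0.0064 0 0.005;0 0 0 0.0003 -0.0064 0 0.005;0 0 0 0.0008 -0.0063 0 0.005;0 0 0 0.0012 -0.0063 0 0.005;0 0 0 0.0016 -0.0062 0 0.005;0 0 0 0.0021 -0.006 0 0.005;0 0 0 0.0025 -0.0059 0 0.005")

```text
t: 35.8
eef_pos: [0.4975, -0.0346, 0.0598]
ee_rot: [3.142, 0.0, 0.061]
force: [-1.9, -2.1, -1.3]
width: 0.0135
gripper_force: 12.0
```

>>> move_arm(rows="0 0 0 0.0029 -0.0057 0 0.005;0 0 0 0.0033 -0.0054 0 0.005;0 0 0 0.0037 -0.0052 0 0.005;0 0 0 0.004 -0.0049 0 0.005;0 0 0 0.0044 -0.0046 0 0.005;0 0 0 0.0047 -0.0043 0 0.005;0 0 0 0.005 -0.004 0 0.005;0 0 0 0.0052 -0.0036 0 0.005")

```text
t: 36.8
eef_pos: [0.5287, 0.0049, 0.0599]
ee_rot: [3.142, -0.0, 0.061]
force: [-1.8, -2.6, -2.2]
width: 0.0137
gripper_force: 12.0
```

>>> move_arm(rows="0 0 0 0.0055 -0.0032 0 0.005;0 0 0 0.0057 -0.0028 0 0.005;0 0 0 0.0059 -0.0024 0 0.005;0 0 0 0.006 -0.002 0 0.005;0 0 0 0.006 -0.0016 0 0.005;0 0 0 0.005 -0.001 0 0.005;0 0 0 0.003 0 0 0.005;0 0 0 0 0 0 0.005")

```text
t: 37.8
eef_pos: [0.5653, 0.0202, 0.0599]
ee_rot: [-3.141, -0.001, 0.061]
force: [0.6, -1.3, -1.8]
width: 0.0136
gripper_force: 12.0
```

>>> move_arm(rows="0 0 0 0.004 -0.0002 0 0.005;0 0 0 0.003 0 0 0.005;0 0 0 0.002 0 0 0.005;0 0 0 0 0 0 0.005")

```text
t: 38.3
eef_pos: [0.5741, 0.0211, 0.0599]
ee_rot: [-3.141, -0.001, 0.061]
force: [-0.4, 4.4, -1.9]
width: 0.0134
gripper_force: 12.0
```

>>> move_arm(rows="0 0 0 0.001 0 0 0.005;0 0 0 0.001 0 0 0.005;0 0 0 0 0 0 0.005")

```text
t: 38.67
eef_pos: [0.5758, 0.0212, 0.0599]
ee_rot: [-3.141, -0.001, 0.061]
force: [-2.4, 5.6, -0.6]
width: 0.0137
gripper_force: 12.0
```

>>> move_arm(rows="0 0 0 0 0 0 0.035;0 0 0 0 0 0 0.035;0 0 0 0 0 0 0.035;0 0 0 0 0 -0.03 0.035;0 0 0 0 0 -0.06 0.035;0 0 0 -0.02 0 -0.06 0.035;0 0 0 0 0 0 0.035;0 0 0 0 0 0 0.035")

```text
t: 39.67
eef_pos: [0.5556, 0.0194, 0.2094]
ee_rot: [-3.141, -0.001, 0.06]
force: [-0.9, 0.5, -1.3]
width: 0.0349
gripper_force: 0.0
```

```bash
python3 look.py pics/w4.png; python3 - <<'E'
from h import *
s=arm.get_state();im,d=arm.grab_frame("wrist");K,W=cam("wrist",s);c,sn=np.cos(.06),np.sin(.06)
v,u=np.indices(d.shape);P=np.stack([u*d,v*d,d],-1)@np.linalg.inv(K).T@W[:3,:3].T+W[:3,3]
X=(P[...,0]*c+P[...,1]*sn-.584)*1000;Y=(-P[...,0]*sn+P[...,1]*c-.052)*1000;Z=P[...,2]
b=(d>0)&(abs(Z-.045)<.003)&(X>-40)&(X<12)&(Y>-170)&(Y<-40);r=cv2.minAreaRect(np.c_[X[b],Y[b]].astype(np.float32));print(r,cv2.boxPoints(r).round(1).tolist())
k=(d>0)&(abs(Z-.079)<.003)&(X>-40)&(X<8)&(Y>-100)&(Y<-40);print("knob",k.sum(),np.median(X[k]),np.median(Y[k]))
E
```

```text
TCP bay -28.3 -65.9 209.4 yaw 0.06 t 39.675
stop [100.1 115.6]
pack [55.1 -4. ] [ 86.3 216.7] z 0.0765
corners [[11.5, 104.19999694824219], [12.399999618530273, -112.5], [98.69999694824219, -112.19999694824219], [97.80000305175781, 104.5999984741211]]
yaw deg 0.24989278614521027
((-3.549389362335205, -108.96247100830078), (112.15583801269531, 20.235889434814453), 89.6467056274414) [[-14.0, -165.0], [6.199999809265137, -165.10000610351562], [6.900000095367432, -52.900001525878906], [-13.300000190734863, -52.79999923706055]]
knob 184 -2.943278535778915 -65.08774054131354
```

View pics/w4.png

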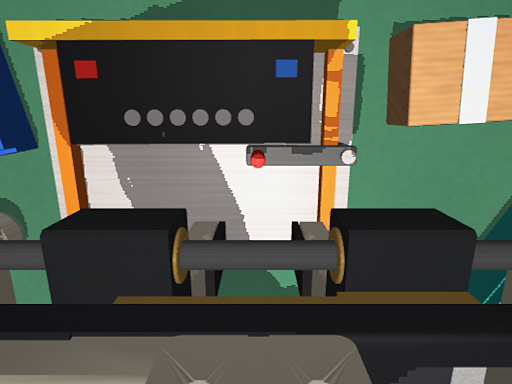

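The catch lies across at about 2.07 rad, with the bar at bay x −3.5 and the knob at pixel (258,158). The pack is flush and the arm is clear, so I'm handing in.

```bash
python3 -c "
from station import arm
print(arm.job_done())"
```

```text
the job is handed in; nothing more can be done
None
```

The job is handed in: the pack was walked home with its far face within about 0.5 mm of flush against the stop, the catch is closed at about 2.07 rad and released, the force readings taken while pushing stayed under 25 N, and nothing else was touched; the last swings (about 7°, 4° and 1°) were under 10° because the pack had reached the stop.

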